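Cover the glaze pot and drive its agitator

ROBOT

A 6-joint arm with a two-finger parallel gripper is mounted at the origin on a cart in front of the work surface, level with it; the furniture and walls round the work are solid. World frame = base frame: x ahead of the robot, y to its left, z up, the work surface at z = 0. Lengths are in mm, angles in rad, forces in N, time in s.
With the tool pointing down it reaches from about 250 to 775 mm from the base axis. Payload 4 kg.
Tool frame: the origin (TCP) lies midway between the tips of the shut fingers; the grasp point (between the pads) lies 19 mm behind it (manip.grasp_offset is the distance from the TCP to the grasp point, in mm); z points along the fingers, y is the line along which they close (so a half turn about z gives the same grasp; the last joint's range is limited). The gripper opens to 94 mm and grips with 3 to 60 N. Pads are 16 mm wide; open, the fingers measure 119 mm over their backs; the gripper's body (75 mm by 177 mm) begins 78 mm behind the grasp point.
Start: joints at [-1.381, 0.087, 1.371, -0, 1.684, -0.103], TCP at [158.746, -526.612, 205.506] pointing down, gripper open.
Joint ranges: [-3.1, 3.1], [-0.76, 2.03], [0.27, 2.55], [-1.08, 4.22], [0.17, 2.65], [-2.57, 2.57]. Speed limits (rad/s): [2.79, 2.79, 3.14, 3.14, 3.14, 3.14].

INTERFACE

Orientations are given as a unit quaternion [x, y, z, w].
In Python, from station import manip gives the robot as it stands.
- The arm moves only by the tool play_rows, never from a script. Its argument "series" is a list of rows, each a list of 3 entries, a list of its own where there are three numbers: the shift along the tool's x, y, z in cm, then the turn, a rotation vector about the tool's x, y, z in degrees, then the finger opening in cm, from 0 to 9.4. A call has 1 to 10 rows; each row shifts and turns the commanded pose from where the row before left it, along the tool's axes as they then stand; what a row does not reach is not made up. A row lasts 1/8 s, in which the tool goes at most 62.5 mm and 10.7 degrees, less where a joint would pass 70% of its speed; a pose out of reach is approached as far as the arm can. A call is refused whole if a number of a shift passes 6.25 or a number of a turn 10.7, either way. A call with a gripper value outside its range is refused whole. The fingers move at their own pace and stop on an object; "squeeze" is the grip in N (left out, the last holds). Time passes only in rows, so rows that do not move let the fingers close. It gives the time, the measured TCP pose, the force, the opening and the grip force at its end, in the units of the state.
- manip.read_state(): the state, without advancing time (a new reading comes with each control period).
- manip.camera(name): name is "scene" or "top" or "wrist"; returns the picture (384x512x3 uint8, red, green, blue); there is no depth.
- manip.get_calibration(name): a dict with "fx", "fy", "cx", "cy" (pixels), "rvec" (rotation vector, rad) and "tvec" (3), from world to camera coordinates, as OpenCV has them. Camera axes: x right, y down, z forward; pixel columns grow to the right and rows downward; lengths in mm; the calibration is good to about 2 mm. A picture is of the moment at which its call begins: read the wrist's pose just before it. get_calibration takes no time and is no camera call; for the wrist camera it gives the pose at the moment of the call.
- manip.hand_in(): hands the job in; it is judged then, once.
Trained networks look in the newest picture that a camera, given by its name, has taken for a name from the list of things; names that differ only in an ending like _2 or _b are one class to them, and where a whole thing is asked for, a point or a joint stands for the part that bears it (a point fixed in the world has none). Each returns a list of dicts, best first, with "p" (0 to 1); they miss things now and then, are a little off and sometimes report something else, mostly with a low value. They report only what shows in the picture. A call takes as long as a camera call. They do not tell look-alikes from the thing itself.
- manip.masks_of(thing, camera): "pixels" (384x512 bool, what is visible of it) and "bbox" ([centre column, centre row, width, height] in pixels, round what is visible of it).
The state is a dict: "clock": time; "joint_pos": joint angles; "qvel": joint speeds; "joint_torque": joint torques, N m; "position": TCP position; "orientation": TCP orientation; "force": force on the tool from outside, world axes, zero at the start; "ft_torque": the same for the moment, N m; "opening": finger opening in mm; "finger_force": force on a finger pad.
Only numpy, scipy, OpenCV 4.12 (cv2) and the standard library are available. Lean on these libraries where they do the work, as an engineer would, in place of code of your own. Each camera call takes 0.05 s, during which the arm holds its last target. There are 200 camera calls.

TASK

Close the steel glaze-mixing pot with its blue splash cover so that the cover sits seated and level on the rim, let go of it, then take the cordless mixing drive out of its charging stand and lower its splined stem through the neck of the cover, turning it until the splines mesh with the agitator's socket, and slide it fully home. The drive is a push-to-start one that only runs while it is pressed, so finish while still holding it upright and pressing it down so that its sprung stem is pushed well in. Do not force it, keep the cover seated, and leave the plaster moulds, the wooden rib and the yellow-capped bottle where they are.

Things in the scene. Friction and masses are not known exactly. Their poses are not given: they have to be found in the camera images.
- mixing_pot: Round steel mixing pot, 90 mm high, outside 132 mm across (138 mm over the rolled rim), inside 124 mm, on a dark cast foot 156 mm across, fixed to the table. Two small wire handles at local +y and -y reach 83 mm from the axis, 72 mm high. Origin: centre of the underside; z up. Agitator blades lie low inside, out of the way.
- pot_rim (a point): Centre of the pot's mouth, at rim height, 90 mm above the table; axes as the pot's.
- socket_mouth (a point): Centre of the mouth of the agitator's socket, on the pot's axis, 85 mm above the table (5 mm below the rim): a cross of two slots, 8 mm wide, 13 mm deep to a flat floor, between four aluminium blocks in a black ring 34 mm across. The slots lie along this point's x and y axes (z up), so the fit repeats every quarter turn.
- splash_cover: Loose blue cover, 120 g: disc 142 mm across with an upright neck at its centre, 40 mm outside, 30 mm inside, to grip at any yaw. Six round-ended lugs below the disc fit inside the pot's rim with 2 mm to spare all round; it starts on the table on its lugs. Origin: on the axis at the lugs' lower ends, z up; disc from 10 to 14 mm, neck top 36 mm above it. Seated, the origin is 80 mm above the table.
- charging_stand: Grey charging stand fixed to the table, 88 x 88 x 72 mm block on a 100 x 100 mm black foot, with a round well 28 mm across and 68 mm deep for the stem; two cheeks 12 mm high stand on its top beside the drive, at local +x and -x. The drive's nose rests on the block's top, 72 mm above the table. Origin: centre of the underside, z up.
- mixer_drive: Loose cordless drive, 0.44 kg, standing in the charging stand, stem hanging in the well (lift 70 mm straight up to clear). Origin: centre of the lower face of its nose, z up. Nose 40 mm across, 0 to 20 mm; black grip 48 mm (x) by 42 mm (y), 19 to 93 mm; orange cap to 109 mm. Grip its flat sides at local +y and -y, 42 mm apart. Yellow line on its +x side. The stem reaches 65 mm below the origin.
- stem_tip (a point): Lower end of the drive's stem, on its axis, 65 mm below the drive's origin when the stem is out; axes as the drive's. The lowest 30 mm of the stem carry four splines: a cross 20 mm over all with ribs 5 mm thick along local x and y, rounded at the lower end. The shank above is 14 mm thick.
- drive_stem (a joint): How far the sprung stem is pushed up into the drive, m: 0 out, 0.010 at the stop. The spring pushes back with 3.6 N at 0 and 12.6 N at 0.010. It also yields when the splines merely rest on top of the socket unmeshed. The stem does not turn in the drive.
- press_mould_1: Bystander: white plaster press mould 55 x 70 x 32 mm; origin at the centre of the underside.
- press_mould_2: Bystander: white plaster press mould 60 x 60 x 28 mm; origin at the centre of the underside.
- rib_wood: Bystander: brown wooden potter's rib, 44 x 96 x 8 mm, lying flat; origin at the centre of the underside.
- glaze_4: Bystander: small dark blue bottle with a yellow cap, 36 x 42 mm, 106 mm high; origin at the centre of the underside.
- agitator (a joint): Angle of the agitator and its socket about the pot's axis, rad, relative to the pot, anticlockwise from above. A stiff seal (0.12 N m) keeps it where it is; it differs from start to start.
There are look-alikes about, which are no part of the job. Of the things that look like the mixer_drive, the middle-sized one is meant.

How it is judged:
By the outcome, as a careful person would: the job done as asked, in the order asked, and still so for the second after the job is handed in, while the arm keeps its last pose, push and grip.
It also fails if it takes over 61 s, if anything falls off the work surface, if the arm or the gripper's body presses on something with over 40 N, if the wrist force passes 120 N, or if a joint passes its speed limit or range.

## Working session

There is one attempt and no reset: what is moved stays moved. The work goes in short steps, Python scripts to look and compute and a tool call to move; the robot and the scene stay as the last step left them, time stands still between calls to the robot, and variables do not carry over. Pictures are saved under pics/ and viewed, at most 10 in all, crops included, and the job is handed in when it is done.

Besides the shell and the picture viewer there is one more tool, called after "Emit:" as a command line: name --argument value ..., lists and objects as JSON in quotes. play_rows: Moves the arm, as the interface text tells. Its arguments: {"type":"object","properties":{"series":{"type":"array"},"squeeze":{"type":"number"}},"required":["series"]}

```bash
mkdir -p pics; ls; cat > h.py <<'E'
import numpy as np, cv2
from station import manip
from scipy.spatial.transform import Rotation as R
def cal(n):
    c=manip.get_calibration(n);K=np.array([[c['fx'],0,c['cx']],[0,c['fy'],c['cy']],[0,0,1.]])
    return K,np.array(c['rvec'],float),np.array(c['tvec'],float)
def back(n,uv,z,c=None):
    K,r,t=c or cal(n);M=R.from_rotvec(r).as_matrix()
    d=M.T@np.linalg.inv(K)@np.array([uv[0],uv[1],1.]);o=-M.T@t
    return o+d*(z-o[2])/d[2]
def proj(n,p,c=None):
    K,r,t=c or cal(n);return cv2.projectPoints(np.atleast_2d(np.array(p,float)),r,t,K,None)[0][:,0]
def shot(n,f=None):
    im=manip.camera(n)
    if f: cv2.imwrite('pics/'+f,im[:,:,::-1])
    return im
E
python3 - <<'E'
from h import *
a=shot('top');b=shot('scene')
cv2.imwrite('pics/top0.png',cv2.resize(a,(800,600))[:,:,::-1]);cv2.imwrite('pics/scene0.png',cv2.resize(b,(800,600))[:,:,::-1])
for n in('top','scene'):
    K,r,t=cal(n);print(n,K[0,0],K[0,2],K[1,2],(-R.from_rotvec(r).as_matrix().T@t).round())
    for th in['mixing_pot','splash_cover','charging_stand','mixer_drive','glaze_4']:
        for d in manip.masks_of(th,n)[:4]: print(th,round(d['p'],2),np.round(d['bbox'],1))
s=manip.read_state();print(s)
E
```

```text
pics
top 434.67253129682973 250.90472265099598 191.15223969089274 [ 310.  -91. 1217.]
mixing_pot 0.68 [152.2 192.2  63.7  55.1]
splash_cover 0.68 [256.9 227.8  54.1  47.6]
charging_stand 0.94 [367.  209.6  46.7  46.7]
mixer_drive 0.81 [380.5 201.6  28.7  24.4]
mixer_drive 0.72 [154.1 193.4  19.9  31.9]
mixer_drive 0.56 [394.6 257.   44.8  26.8]
mixer_drive 0.53 [330.9 220.8  19.4  17.2]
scene 472.3086307907989 254.25456296052732 191.23493195105868 [ -44.  956. 1002.]
mixing_pot 0.81 [207.1 250.8  54.1  59.1]
splash_cover 0.72 [280.5 215.7  44.2  31.6]
charging_stand 0.74 [309.6 156.6  39.8  33.9]
mixer_drive 0.69 [353.5 145.1  22.2  60.1]
mixer_drive 0.61 [307.  170.   11.4  25.8]
mixer_drive 0.57 [312.1 135.4  20.6  32.6]
mixer_drive 0.24 [206.1 247.4  54.4  56.5]
glaze_4 0.84 [265.9 173.2  12.9  32.4]
glaze_4 0.16 [206.2 243.9  13.9  22.6]
{'clock': 0.6, 'joint_pos': array([-1.38109066e+00,  8.71618487e-02,  1.37065908e+00, -8.30391937e-06,
        1.68362470e+00, -1.03106823e-01]), 'qvel': array([-4.07452028e-04,  5.96251592e-05,  5.61557171e-04,  1.31984094e-03,
       -2.91635546e-04,  1.43968106e-03]), 'joint_torque': array([ 1.24126232e-04, -3.39776516e+01, -3.02416956e+01,  7.18568265e-02,
        2.36665970e-02, -1.22400147e-05]), 'position': array([ 158.7490514 , -526.61625892,  205.54753802]), 'orientation': array([ 9.89301801e-01,  1.45883313e-01, -9.39578411e-07,  7.36227767e-05]), 'force': array([ 1.25372254, -0.36979563,  0.63699379]), 'ft_torque': array([0.00150811, 0.0075423 , 0.04076485]), 'finger_force': 0.0, 'opening': 94.1396747989101}
```

View pics/top0.png

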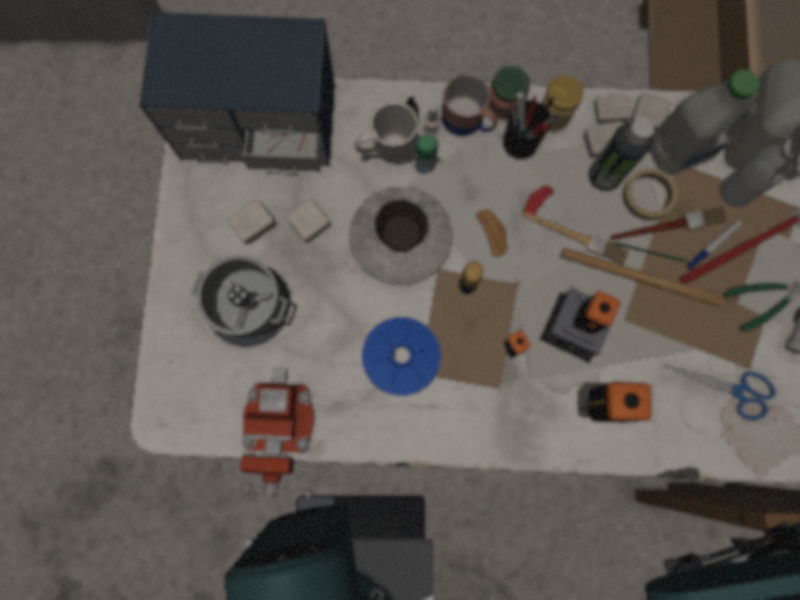

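View pics/scene0.png

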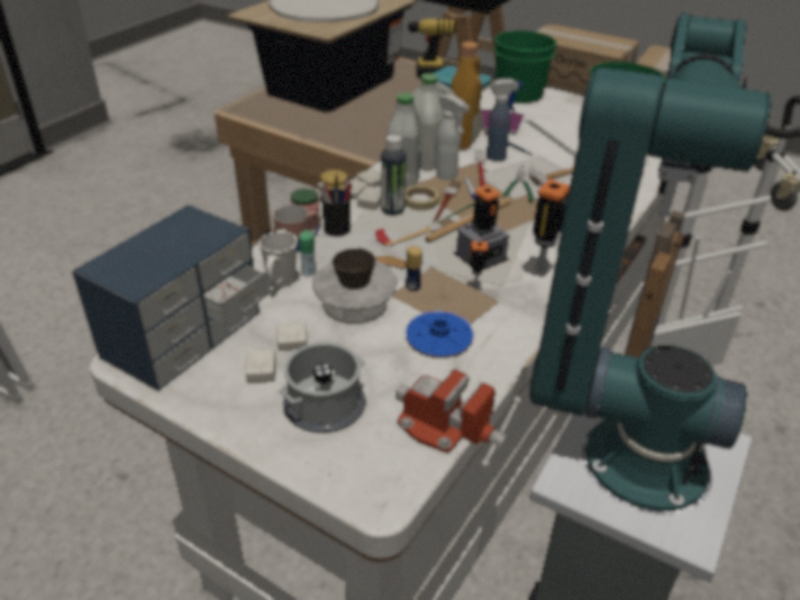

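The view up the top picture (800×600) is +x, and left is +y. The pot is at (243,300), the cover at (401,356), and the stand at (577,325).

Drive candidates in the top picture:
- a tiny one at (517,343)
- one in the stand at (600,310)
- a large one at (628,402)

The middle-sized one is the drive in the stand. The stone bowl at (402,235) and the dark funnel could be taken for the pot.

```bash
python3 - <<'E'
from h import *
print('cover',back('top',(256.9,227.8),12),back('scene',(280.5,215.7),14))
c=cal('top')
print('pot rim',back('top',(152.5,189),90))
print('socket',back('top',(152.5,188.5),85), back('scene',(322/800*512,373/600*384),85))
print('stand',back('top',(367,209.6),40))
print('drive cap',back('top',(603/800*512,308/600*384),181))
for n,u,z in(('large',(628,402),130),('tiny',(517,343),60),('bottle',(472,270),106),('vice',(270,400),60)):
  print(n,back('top',(u[0]*.64,u[1]*.64),z))
a=shot('top');cr=a[190:280,310:430]
cv2.imwrite('pics/cands.png',cv2.resize(cr,(800,600),interpolation=cv2.INTER_CUBIC)[:,:,::-1])
s=manip.read_state();M=R.from_quat(s['orientation']).as_matrix();print(M.round(3))
K,r,t=cal('wrist');W=R.from_rotvec(r).as_matrix();print('wcam in tool',(M.T@(-W.T@t-s['position'])).round(1),(W@M).round(3),K[0,0])
E
```

```text
cover [ 462.7514553  -106.26045446   12.        ] [455.4602975  -88.79055661  14.        ]
pot rim [555.82317623 171.66585134  90.        ]
socket [558.27887716 172.89960128  85.        ] [550.50885855 184.10905317  85.        ]
stand [ 509.83769319 -407.88702662   40.        ]
drive cap [ 516.67175893 -417.52921932  181.        ]
large [ 375.09980479 -463.61956326  130.        ]
tiny [ 479.30963036 -304.17149276   60.        ]
bottle [ 596.66034304 -224.34156935  106.        ]
vice [381.58139549 116.23072735  60.        ]
[[ 0.957  0.289  0.   ]
 [ 0.289 -0.957 -0.   ]
 [-0.     0.    -1.   ]]
wcam in tool [  69.     0.6 -179.7] [[-0.     1.     0.   ]
 [-0.971 -0.    -0.238]
 [-0.238 -0.     0.971]] 321.579890054388
```

View pics/cands.png

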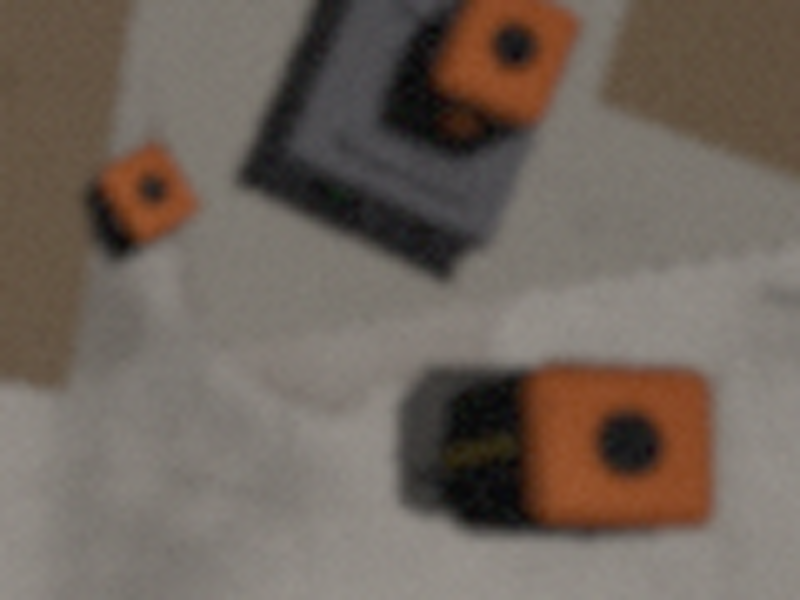

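The crop confirms it: the middle-sized drive stands in the grey stand (crop about (515,45)). The tiny one is at (150,190) and the large one at (630,440). Next I'll look into the pot from above before covering it.

Emit:
play_rows --series '[[[4.16, -4.0, 0], [0, 0, 0], 9.4], [[4.16, -4.0, 0], [0, 0, 0], 9.4], [[4.16, -4.0, 0], [0, 0, 0], 9.4], [[4.16, -4.0, 0], [0, 0, 0], 9.4], [[4.16, -4.0, 0], [0, 0, 0], 9.4], [[4.16, -4.0, 0], [0, 0, 0], 9.4], [[4.16, -4.0, 0], [0, 0, 0], 9.4], [[4.16, -4.0, 0], [0, 0, 0], 9.4], [[4.16, -4.0, 0], [0, 0, 0], 9.4], [[4.16, -4.0, 0], [0, 0, 0], 9.4]]'

```text
clock: 1.9
position: [442.3, -21.8, 205.9]
orientation: [0.989, 0.146, 0.001, 0.0]
force: [-0.4, -0.8, 0.4]
opening: 94.0
finger_force: 0.0
```

Emit:
play_rows --series '[[[4.16, -4.0, 0], [0, 0, 0], 9.4], [[4.16, -4.0, 0], [0, 0, 0], 9.4], [[4.16, -4.0, 0], [0, 0, 0], 9.4], [[4.16, -4.0, 0], [0, 0, 0], 9.4], [[0, 0, 0], [0, 0, 0], 9.4], [[0, 0, 0], [0, 0, 0], 9.4]]'

```text
clock: 2.65
position: [554.4, 177.3, 205.2]
orientation: [0.989, 0.146, -0.0, 0.0]
force: [0.2, -0.1, 0.6]
opening: 94.0
finger_force: 0.0
```

```bash
cat >> h.py <<'E'
def shift(tgt):
    s=manip.read_state();M=R.from_quat(s['orientation']).as_matrix()
    print('now',s['position'].round(1),'yaw',np.degrees(np.arctan2(M[1,0],M[0,0])).round(2),'t',s['clock'],'j6',s['joint_pos'][5].round(2))
    print('tool shift cm',(M.T@(np.array(tgt)-s['position'])/10).round(2))
E
python3 - <<'E'
from h import *
shift((460,-98,205))
c=cal('wrist');a=shot('wrist')
g=cv2.resize(a,(800,600))
cv2.imwrite('pics/pot.png',g[:,:,::-1])
for th in('mixing_pot','socket_mouth'):
  for d in manip.masks_of(th,'wrist')[:2]:print(th,d['p'],d['bbox'])
print(proj('wrist',[[556,173,90],[556,173,85]],c)*800/512)
np.savez('pot.npz',K=c[0],r=c[1],t=c[2],a=a)
E
```

```text
now [554.4 177.3 205.2] yaw 16.79 t 2.65 j6 1.49
tool shift cm [-16.99  23.63   0.05]
mixing_pot 0.89 [252.4, 180.0, 156.8, 152.2]
socket_mouth 0.83 [266.6, 175.2, 62.8, 74.8]
[[402.44800573 294.94823158]
 [402.34070376 293.0891478 ]]
```

View pics/pot.png

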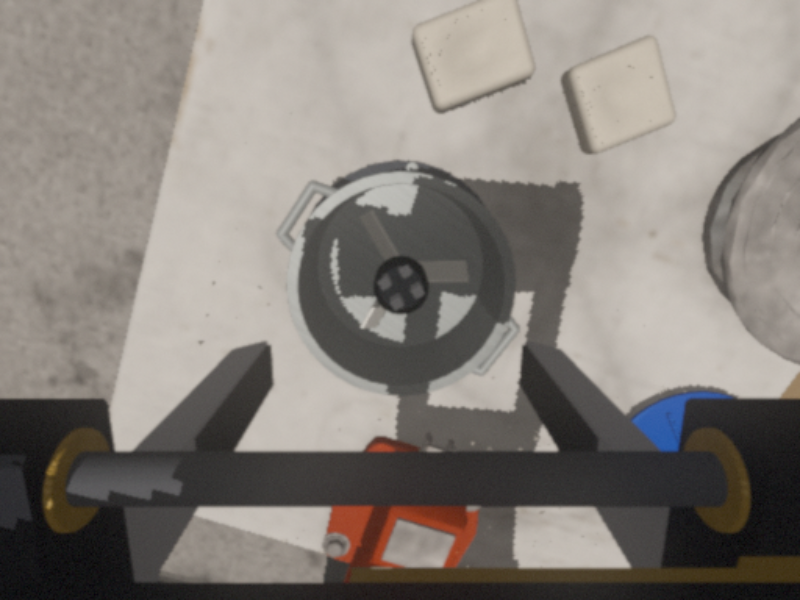

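The pot is seen from above: rim centre about (402,280) and socket at (401,285), with the four light blocks visible as a rotated cross. I'll fit it numerically.

```bash
python3 - <<'E'
from h import *
d=np.load('pot.npz');a=d['a'];c=(d['K'],d['r'],d['t'])
# rectify onto z=85 plane, 4 px/mm, u=+x,v=+y
N=200;x0,y0=556-25,175-25
xs,ys=np.meshgrid(x0+np.arange(N)/4,y0+np.arange(N)/4)
P=np.stack([xs,ys,0*xs+85],-1).reshape(-1,3)
uv=proj('wrist',P,c).reshape(N,N,2).astype(np.float32)
g=cv2.cvtColor(a,cv2.COLOR_RGB2GRAY)
rect=cv2.remap(g,uv[...,0],uv[...,1],cv2.INTER_CUBIC)
# rim plane rectified
N2=480;xs,ys=np.meshgrid(556-80+np.arange(N2)/3,175-80+np.arange(N2)/3)
uv=proj('wrist',np.stack([xs,ys,0*xs+90],-1).reshape(-1,3),c).reshape(N2,N2,2).astype(np.float32)
r2=cv2.remap(g,uv[...,0],uv[...,1],cv2.INTER_CUBIC)
out=np.hstack([cv2.resize(rect,(400,400)),cv2.resize(r2,(400,400))])
cv2.imwrite('pics/rect.png',out)
np.save('rect.npy',rect)
# template fit: cross-of-blocks model: bright blocks (within r<13, |u|>4,|v|>4), dark elsewhere within r<17
from itertools import product
best=[]
G=cv2.GaussianBlur(rect,(0,0),2).astype(float)
for cx,cy in product(np.arange(549,563,.5),np.arange(166,182,.5)):
    X=x0+np.arange(N)/4-cx;Y=y0+np.arange(N)/4-cy;X,Y=np.meshgrid(X,Y);rr=np.hypot(X,Y);m=rr<16.5
    for th in range(0,90,3):
        t=np.radians(th);u=abs(X*np.cos(t)+Y*np.sin(t));v=abs(-X*np.sin(t)+Y*np.cos(t))
        B=((u>4)&(v>4)&(rr<13))[m].astype(float);best.append((np.corrcoef(B,G[m])[0,1],cx,cy,th))
best.sort(reverse=True);print(*best[:6],sep='\n')
E
```

```text
(np.float64(0.7811953116693173), np.float64(560.0), np.float64(175.5), 48)
(np.float64(0.7775304292158057), np.float64(560.0), np.float64(175.5), 45)
(np.float64(0.7764823922313493), np.float64(559.5), np.float64(175.5), 48)
(np.float64(0.7750025626026977), np.float64(559.5), np.float64(175.0), 48)
(np.float64(0.7749022568416964), np.float64(560.0), np.float64(175.0), 48)
(np.float64(0.772265138853825), np.float64(559.5), np.float64(175.5), 45)
```

View pics/rect.png

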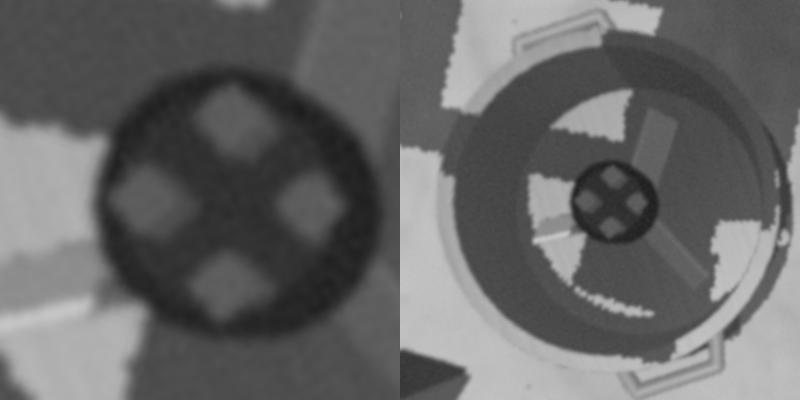

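Emit:
play_rows --series '[[[-3.4, 4.72, 1.5], [0, 0, 0], 9.4], [[-3.4, 4.72, 1.5], [0, 0, 0], 9.4], [[-3.4, 4.72, 1.5], [0, 0, 0], 9.4], [[-3.4, 4.72, 1.5], [0, 0, 0], 9.4], [[-3.4, 4.72, 1.5], [0, 0, 0], 9.4], [[0, 0, 0], [0, 0, 0], 9.4], [[0, 0, 0], [0, 0, 0], 9.4]]'

```text
clock: 3.68
position: [460.0, -97.7, 131.3]
orientation: [0.989, 0.145, 0.001, 0.0]
force: [-0.2, -0.2, -0.1]
opening: 94.0
finger_force: 0.0
```

```bash
python3 - <<'E'
from h import *
c=cal('wrist');a=shot('wrist')
cv2.imwrite('pics/cover.png',cv2.resize(a,(800,600))[:,:,::-1])
hsv=cv2.cvtColor(a,cv2.COLOR_RGB2HSV);m=cv2.inRange(hsv,(105,120,30),(130,255,255));m[260:]=0
ds=manip.masks_of('splash_cover','wrist');print(ds[0]['p'],ds[0]['bbox'])
mm=ds[0]['pixels']
cn=max(cv2.findContours(mm.astype(np.uint8),cv2.RETR_EXTERNAL,cv2.CHAIN_APPROX_NONE)[0],key=cv2.contourArea)[:,0]
P=np.array([back('wrist',p,14,c) for p in cn])
from scipy.optimize import least_squares
f=least_squares(lambda q:np.hypot(P[:,0]-q[0],P[:,1]-q[1])-71,(460,-98),loss='soft_l1');print(f.x,np.abs(f.fun).mean())
# hole in neck top (z=36) : non-blue pixels near centre
shift((*f.x,16))
print(proj('wrist',[[*f.x,36]],c)*800/512)
np.savez('cov.npz',K=c[0],r=c[1],t=c[2],a=a)
E
```

```text
0.66 [264.0, 181.3, 153.0, 145.5]
[ 464.89524697 -105.30457633] 0.49674193574066755
now [460.7 -96.6 131.4] yaw 16.84 t 3.775 j6 0.95
tool shift cm [ 0.13  0.94 11.54]
[[410.34541987 299.52665354]]
```

View pics/cover.png

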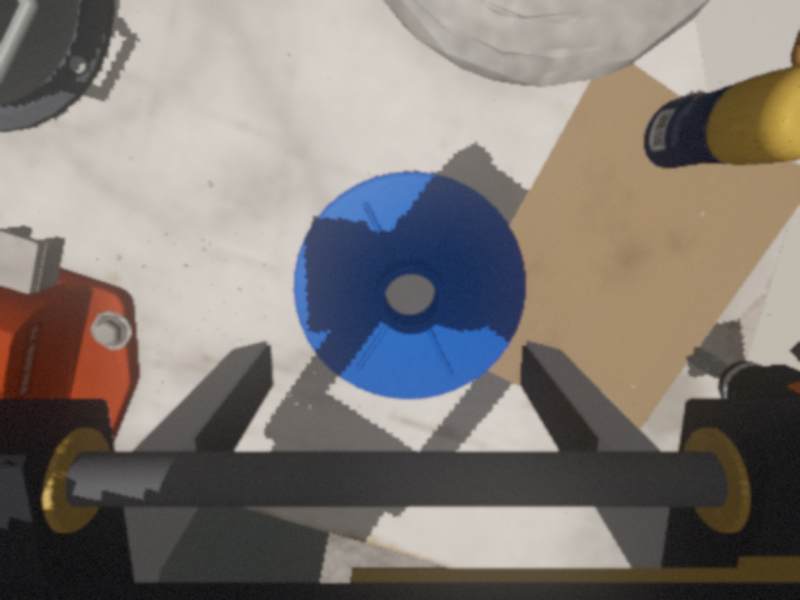

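Cover: disc outline about (295–525, 172–398), neck hole at (410,294). The fit agrees, so I'll go down and grip the neck.

Emit:
play_rows --series '[[[0.2, 0.94, 4.0], [0, 0, 0], 9.4], [[0, 0, 4.0], [0, 0, 0], 9.4], [[0, 0, 2.4], [0, 0, 0], 9.4], [[0, 0, 1.0], [0, 0, 0], 7.0], [[0, 0, 0], [0, 0, 0], 5.0], [[0, 0, 0], [0, 0, 0], 3.4], [[0, 0, 0], [0, 0, 0], 3.4], [[0, 0, 0], [0, 0, 0], 3.4]]' --squeeze 25

```text
clock: 4.78
position: [465.2, -106.0, 17.3]
orientation: [0.989, 0.146, 0.001, 0.0]
force: [0.2, 0.3, 1.3]
opening: 47.4
finger_force: 0.0
```

Emit:
play_rows --series '[[[0, 0, 0], [0, 0, 0], 3.4], [[0, 0, 0], [0, 0, 0], 3.4], [[0, 0, 0], [0, 0, 0], 3.4]]'

```text
clock: 5.15
position: [465.0, -106.0, 16.9]
orientation: [0.989, 0.146, 0.0, 0.0]
force: [-1.2, -1.1, 3.7]
opening: 40.2
finger_force: 25.0
```

Emit:
play_rows --series '[[[0, 0, -3.0], [0, 0, 0], 3.4], [[0, 0, -6.2], [0, 0, 0], 3.4], [[0, 0, -3.3], [0, 0, 0], 3.4], [[3.44, -4.84, 0], [0, 0, 0], 3.4], [[3.44, -4.84, 0], [0, 0, 0], 3.4], [[3.44, -4.84, 0], [0, 0, 0], 3.4], [[3.44, -4.84, 0], [0, 0, 0], 3.4], [[3.44, -4.84, 0], [0, 0, 0], 3.4], [[0, 0, 0], [0, 0, 0], 3.4], [[0, 0, 0], [0, 0, 0], 3.4]]'

```text
clock: 6.4
position: [558.9, 175.1, 140.3]
orientation: [0.989, 0.146, -0.001, 0.001]
force: [-0.5, -0.2, -1.1]
opening: 40.4
finger_force: 25.0
```

```bash
python3 - <<'E'
from h import *
from scipy.optimize import least_squares
shift((560,175.4,97))
s=manip.read_state();print(s['opening'],s['finger_force'],s['force'])
z=s['position'][2]
c=cal('wrist');a=shot('wrist')
cv2.imwrite('pics/held.png',cv2.resize(a,(800,600))[:,:,::-1])
hsv=cv2.cvtColor(a,cv2.COLOR_RGB2HSV);m=cv2.inRange(hsv,(103,130,30),(130,255,255))
cv2.imwrite('pics/m.png',m)
# outer top half contour: for each column topmost blue pixel
pts=[]
for u in range(0,512,2):
    v=np.where(m[:,u])[0]
    if len(v)>5: pts.append((u,v[0]))
pts=np.array(pts);P=np.array([back('wrist',p,z-17+14,c) for p in pts])
f=least_squares(lambda q:np.hypot(P[:,0]-q[0],P[:,1]-q[1])-71,s['position'][:2],loss='soft_l1');print(len(pts),f.x,np.abs(f.fun).mean(),np.abs(f.fun).max())
E
```

```text
now [558.9 175.1 140.3] yaw 16.8 t 6.4 j6 1.48
tool shift cm [0.12 0.   4.33]
40.40015708214582 24.999374393373728 [-0.50355108 -0.21299378 -1.13589277]
107 [557.92813753 174.44498812] 0.46733839081716533 10.612917608232358
```

View pics/held.png

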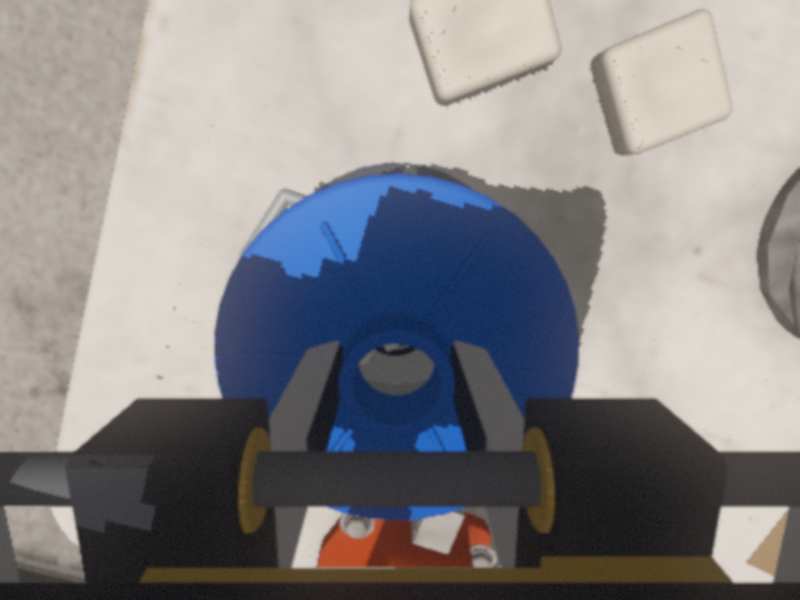

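The cover is held level. Its fitted centre is about 1 mm behind the TCP. I'll correct by 2 mm and lower it onto the rim.

Emit:
play_rows --series '[[[0.2, 0, 2.0], [0, 0, 0], 3.4], [[0, 0, 1.3], [0, 0, 0], 3.4], [[0, 0, 0.3], [0, 0, 0], 3.4], [[0, 0, 0.3], [0, 0, 0], 3.4], [[0, 0, 0.3], [0, 0, 0], 3.4], [[0, 0, 0], [0, 0, 0], 3.4]]'

```text
clock: 7.2
position: [561.4, 176.0, 99.6]
orientation: [0.989, 0.146, -0.0, 0.0]
force: [-0.3, -1.2, -1.2]
opening: 40.0
finger_force: 25.0
```

Emit:
play_rows --series '[[[0, 0, 0.15], [0, 0, 0], 3.4], [[0, 0, 0.1], [0, 0, 0], 3.4], [[0, 0, 0], [0, 0, 0], 3.4]]'

```text
clock: 7.58
position: [561.3, 176.1, 97.2]
orientation: [0.989, 0.146, -0.0, 0.0]
force: [-2.3, -0.8, 0.5]
opening: 40.1
finger_force: 25.0
```

Emit:
play_rows --series '[[[0, 0, 0], [0, 0, 0], 5.0], [[0, 0, 0], [0, 0, 0], 7.0], [[0, 0, 0], [0, 0, 0], 9.4], [[0, 0, 0], [0, 0, 0], 9.4], [[0, 0, -4], [0, 0, 0], 9.4], [[0, 0, -6], [0, 0, 0], 9.4], [[0, 0, -5], [0, 0, 0], 9.4], [[0, 0, 0], [0, 0, 0], 9.4]]'

```text
clock: 8.57
position: [563.8, 176.7, 253.4]
orientation: [0.989, 0.146, 0.006, -0.0]
force: [-0.5, 0.4, -0.0]
opening: 94.0
finger_force: 0.0
```

```bash
python3 - <<'E'
from h import *
from scipy.optimize import least_squares
shift((514,-415,260))
c=cal('wrist');a=shot('wrist')
cv2.imwrite('pics/seated.png',cv2.resize(a[80:320,110:430],(800,600),interpolation=cv2.INTER_CUBIC)[:,:,::-1])
ds=manip.masks_of('splash_cover','wrist');mm=ds[0]['pixels'];print(ds[0]['bbox'])
cn=max(cv2.findContours(mm.astype(np.uint8),cv2.RETR_EXTERNAL,cv2.CHAIN_APPROX_NONE)[0],key=cv2.contourArea)[:,0]
for z in(92,94,96,98):
  P=np.array([back('wrist',p,z,c) for p in cn])
  f=least_squares(lambda q:np.hypot(P[:,0]-q[0],P[:,1]-q[1])-q[2],(560,176,71),loss='soft_l1');print(z,f.x)
np.savez('seat.npz',K=c[0],r=c[1],t=c[2],a=a)
E
```

```text
now [563.8 176.7 253.4] yaw 16.78 t 8.575 j6 1.49
tool shift cm [-21.84  55.21  -0.86]
[254.0, 180.0, 133.6, 130.4]
92 [561.18308841 175.43564772  70.27009414]
94 [561.573572   175.55353485  69.85914106]
96 [561.96405534 175.67142249  69.44818767]
98 [562.35453846 175.78931057  69.03723394]
```

View pics/seated.png

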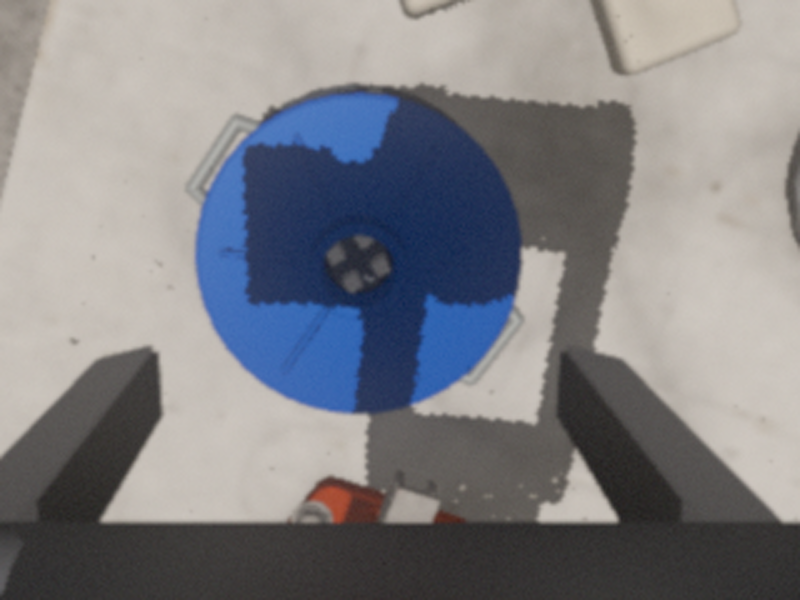

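The cover is seated, concentric in the rim, with the socket cross showing through the neck at about (358,262). Next is the drive.

Emit:
play_rows --series '[[[-2.2, 5.52, -0.1], [0, 0, 0], 9.4], [[-2.2, 5.52, -0.1], [0, 0, 0], 9.4], [[-2.2, 5.52, -0.1], [0, 0, 0], 9.4], [[-2.2, 5.52, -0.1], [0, 0, 0], 9.4], [[-2.2, 5.52, -0.1], [0, 0, 0], 9.4], [[-2.2, 5.52, -0.1], [0, 0, 0], 9.4], [[-2.2, 5.52, -0.1], [0, 0, 0], 9.4], [[-2.2, 5.52, -0.1], [0, 0, 0], 9.4], [[-2.2, 5.52, -0.1], [0, 0, 0], 9.4], [[-2.2, 5.52, -0.1], [0, 0, 0], 9.4]]'

```text
clock: 9.93
position: [509.1, -417.1, 253.6]
orientation: [0.989, 0.146, -0.001, -0.002]
force: [0.9, 0.5, -0.3]
opening: 93.7
finger_force: 0.0
```

Emit:
play_rows --series '[[[0, 0, 0], [0, 0, 0], 9.4], [[0, 0, 0], [0, 0, 0], 9.4]]'

```text
clock: 10.18
position: [509.7, -415.1, 254.4]
orientation: [0.989, 0.146, -0.001, -0.002]
force: [0.1, 0.0, 0.3]
opening: 93.9
finger_force: 0.0
```

```bash
python3 - <<'E'
from h import *
c=cal('wrist');a=shot('wrist')
cv2.imwrite('pics/drive.png',cv2.resize(a,(800,600),interpolation=cv2.INTER_CUBIC)[:,:,::-1])
hsv=cv2.cvtColor(a,cv2.COLOR_RGB2HSV)
m=cv2.inRange(hsv,(3,150,80),(18,255,255));m[280:]=0
n,l,st,ce=cv2.connectedComponentsWithStats(m)
for i in range(1,n):
    if st[i,4]<150: continue
    cn=max(cv2.findContours((l==i).astype(np.uint8),cv2.RETR_EXTERNAL,cv2.CHAIN_APPROX_NONE)[0],key=cv2.contourArea)[:,0]
    P=np.array([back('wrist',p,181,c)[:2] for p in cn],np.float32);r=cv2.minAreaRect(P)
    print(st[i],'rect',np.round(r[0],1),np.round(r[1],1),round(r[2],1))
    print(cv2.boxPoints(r).round(1).tolist())
for th in('mixer_drive','charging_stand'):
  for d in manip.masks_of(th,'wrist')[:3]:print(th,d['p'],d['bbox'])
shift((514,-415,150))
np.savez('drv.npz',K=c[0],r=c[1],t=c[2],a=a)
E
```

```text
[ 358   47  120   21 1321] rect [ 649.  -498.6] [12.4 87.5] 15.6
[[631.2999877929688, -458.1000061035156], [654.7999877929688, -542.4000244140625], [666.7000122070312, -539.0999755859375], [643.2000122070312, -454.79998779296875]]
[ 229  156   67   67 2151] rect [ 520.6 -418.9] [39.8 46.2] 65.1
[[491.29998779296875, -427.29998779296875], [533.2000122070312, -446.70001220703125], [550.0, -410.6000061035156], [508.0, -391.1000061035156]]
[115 164  35  37 806] rect [ 496.4 -317.7] [27.4 23.9] 30.3
[[478.5, -314.29998779296875], [490.6000061035156, -334.8999938964844], [514.2000122070312, -321.1000061035156], [502.1000061035156, -300.3999938964844]]
mixer_drive 0.9 [229.8, 311.0, 83.5, 123.4]
mixer_drive 0.77 [260.1, 185.6, 73.5, 76.9]
mixer_drive 0.66 [143.2, 177.5, 53.0, 39.8]
charging_stand 0.59 [262.3, 149.1, 101.0, 82.2]
now [ 510.6 -414.2  256.9] yaw 16.89 t 10.325 j6 0.51
tool shift cm [ 0.3   0.18 10.69]
```

View pics/drive.png

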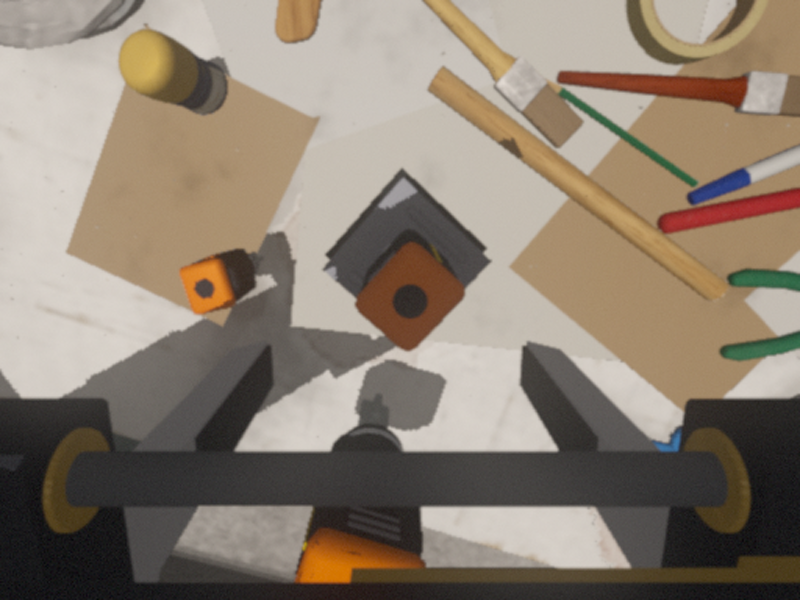

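The drive in the stand has its cap at (410,297), with the yellow line on the upper-right face at (437,250), so local +x is at about −25°. I'll turn to match and check again.

Emit:
play_rows --series '[[[0.8, 0.7, 0], [0, 0, 0], 9.4], [[0, 0, 0], [0, 0, 10.5], 9.4], [[0, 0, 0], [0, 0, 10.5], 9.4], [[0, 0, 0], [0, 0, 10.5], 9.4], [[0, 0, 0], [0, 0, 10.4], 9.4], [[0, 0, 0], [0, 0, 0], 9.4], [[0, 0, 0], [0, 0, 0], 9.4], [[0, 0, 0], [0, 0, 0], 9.4]]'

```text
clock: 11.32
position: [520.0, -420.1, 257.1]
orientation: [0.976, -0.217, 0.0, 0.0]
force: [-1.3, 0.0, -0.1]
opening: 94.0
finger_force: 0.0
```

```bash
python3 - <<'E'
from h import *
c=cal('wrist');a=shot('wrist')
hsv=cv2.cvtColor(a,cv2.COLOR_RGB2HSV)
m=cv2.inRange(hsv,(3,150,60),(18,255,255));m[280:]=0
n,l,st,ce=cv2.connectedComponentsWithStats(m)
for i in range(1,n):
    if st[i,4]<150: continue
    cn=max(cv2.findContours((l==i).astype(np.uint8),cv2.RETR_EXTERNAL,cv2.CHAIN_APPROX_NONE)[0],key=cv2.contourArea)[:,0]
    P=np.array([back('wrist',p,181,c)[:2] for p in cn],np.float32);r=cv2.minAreaRect(P)
    print(st[i],'rect',np.round(r[0],1),np.round(r[1],1),round(r[2],1))
    b=st[i]
    # black dot centre in the cap
    sub=cv2.cvtColor(a,cv2.COLOR_RGB2GRAY)[b[1]:b[1]+b[3],b[0]:b[0]+b[2]]
    fill=cv2.drawContours(np.zeros(m.shape,np.uint8),[cn[:,None]],-1,1,-1)
    hole=(fill>0)&(l!=i);ys,xs=np.where(hole);print('dot',len(xs),back('wrist',(np.median(xs),np.median(ys)),181,c))
shift((520,-418,116))
# triangulate large drive cap
for nm,u in(('top',(632*.64,400*.64)),('scene',(552*.64,186*.64))):
  for z in(130,160,190):print(nm,z,back(nm,u,z).round())
s=proj('wrist',[[*r[0],181]],c)
np.savez('drv2.npz',K=c[0],r=c[1],t=c[2],a=a)
E
```

```text
[ 230  172   49   56 2229] rect [ 519.9 -420.8] [40.1 46.9] 65.0
dot 365 [ 518.41685283 -420.14319323  181.        ]
[157 254  30  26 431] rect [ 494.  -330.1] [18.8 24.7] 32.3
dot 0 [nan nan nan]
now [ 519.9 -420.2  257. ] yaw -25.05 t 11.375 j6 1.24
tool shift cm [-0.09 -0.2  14.1 ]
top 130 [ 378. -470.  130.]
top 160 [ 376. -460.  160.]
top 190 [ 374. -449.  190.]
scene 130 [ 427. -610.  130.]
scene 160 [ 411. -556.  160.]
scene 190 [ 395. -502.  190.]
  return _methods._mean(a, axis=axis, dtype=dtype,
  ret = ret.dtype.type(ret / rcount)
```

Emit:
play_rows --series '[[[0, 0, 5.0], [0, 0, 0], 9.4], [[0, 0, 5.0], [0, 0, 0], 9.4], [[0, 0, 3.0], [0, 0, 0], 8.0], [[0, 0, 1.1], [0, 0, 0], 6.5], [[0, 0, 0], [0, 0, 0], 4.0], [[0, 0, 0], [0, 0, 0], 3.4], [[0, 0, 0], [0, 0, 0], 3.4], [[0, 0, 0], [0, 0, 0], 3.4], [[0, 0, 0], [0, 0, 0], 3.4]]' --squeeze 45

```text
clock: 12.5
position: [520.5, -420.8, 117.7]
orientation: [0.976, -0.217, 0.001, 0.001]
force: [-0.1, 0.2, 4.0]
opening: 42.3
finger_force: 45.0
```

Emit:
play_rows --series '[[[0, 0, -2.0], [0, 0, 0], 3.4], [[0, 0, -4.0], [0, 0, 0], 3.4], [[0, 0, -4.5], [0, 0, 0], 3.4], [[0, 0, -2.5], [0, 0, 0], 3.4], [[0, 0, 0], [0, 0, 0], 3.4], [[0, 0, 0], [0, 0, 0], 3.4]]'

```text
clock: 13.25
position: [519.3, -419.8, 243.8]
orientation: [0.976, -0.218, -0.002, -0.001]
force: [-0.9, -0.1, -3.9]
opening: 42.1
finger_force: 45.0
```

```bash
python3 - <<'E'
from h import *
shift((560.3,175.4,250))
s=manip.read_state();print(s['opening'],s['force'])
c=cal('wrist');a=shot('wrist')
cv2.imwrite('pics/lift.png',cv2.resize(a,(800,600),interpolation=cv2.INTER_CUBIC)[:,:,::-1])
E
```

```text
now [ 519.3 -419.8  243.8] yaw -25.13 t 13.25 j6 1.24
tool shift cm [-21.56 -55.63  -0.48]
42.13048551280085 [-0.89231265 -0.05392329 -3.94889355]
```

View pics/lift.png

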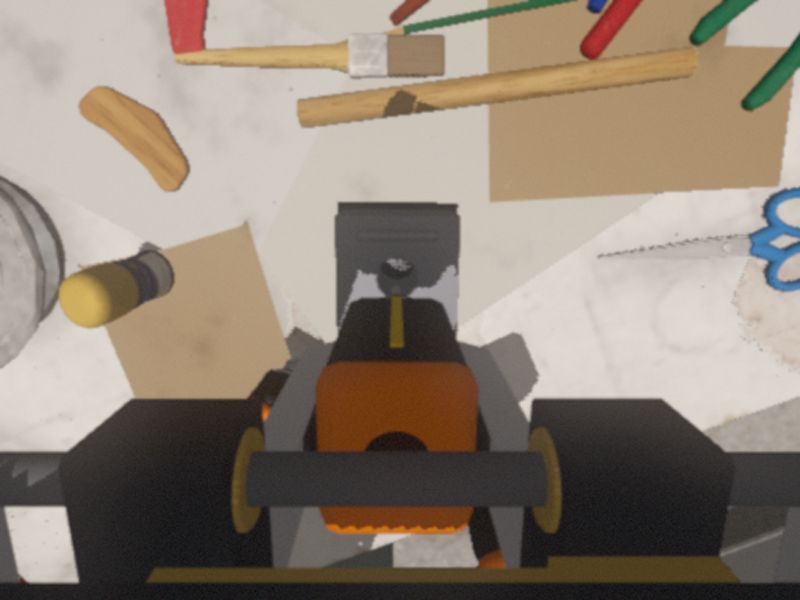

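The drive is held squarely, with the yellow line at (397,320) facing tool +x. I'll move to the pot, bowing away from the bowl and the bottle.

Emit:
play_rows --series '[[[-3.0, -4.48, -0.35], [0, 0, 0], 3.4], [[-3.0, -4.48, -0.35], [0, 0, 0], 3.4], [[-3.0, -4.48, -0.35], [0, 0, 0], 3.4], [[-3.0, -4.48, -0.35], [0, 0, 0], 3.4], [[-3.0, -4.48, -0.35], [0, 0, 0], 3.4], [[-3.0, -4.48, -0.35], [0, 0, 0], 3.4], [[0, 0, 0], [0, 0, 0], 3.4]]'

```text
clock: 14.18
position: [469.9, -97.1, 266.1]
orientation: [0.977, -0.215, -0.001, -0.001]
force: [0.3, -1.2, -4.2]
opening: 42.4
finger_force: 45.0
```

Emit:
play_rows --series '[[[-0.7, -5.74, 0.2], [0, 0, 0], 3.4], [[-0.7, -5.74, 0.2], [0, 0, 0], 3.4], [[-0.7, -5.74, 0.2], [0, 0, 0], 3.4], [[-0.7, -5.74, 0.2], [0, 0, 0], 3.4], [[-0.7, -5.74, 0.2], [0, 0, 0], 3.4], [[0, 0, 0], [0, 0, 0], 3.4]]'

```text
clock: 14.92
position: [561.2, 177.0, 253.1]
orientation: [0.977, -0.215, -0.003, 0.001]
force: [-0.4, -1.0, -4.5]
opening: 41.9
finger_force: 45.0
```

Emit:
play_rows --series '[[[0, 0, 0], [0, 0, -10.2], 3.4], [[0, 0, 0], [0, 0, -10.2], 3.4], [[0, 0, 0], [0, 0, -10.2], 3.4], [[0, 0, 0], [0, 0, -10.2], 3.4], [[0, 0, 0], [0, 0, -10.2], 3.4], [[0, 0, 0], [0, 0, -10.2], 3.4], [[0, 0, 0], [0, 0, -9.9], 3.4], [[0, 0, 0], [0, 0, 0], 3.4], [[0, 0, 0], [0, 0, 0], 3.4]]'

```text
clock: 16.05
position: [561.1, 173.2, 256.2]
orientation: [0.921, 0.389, -0.001, 0.0]
force: [-0.0, -0.7, -4.8]
opening: 42.4
finger_force: 45.0
```

```bash
python3 - <<'E'
from h import *
shift((560.5,175.4,240))
s=manip.read_state();print(s['force'],s['opening'])
a=shot('scene');b=shot('wrist')
x=cv2.resize(a[130:310,140:270],(400,554),interpolation=cv2.INTER_CUBIC);y=cv2.resize(b[60:345,150:356],(400,554),interpolation=cv2.INTER_CUBIC)
cv2.imwrite('pics/above.png',np.hstack([x,y])[:,:,::-1])
E
```

```text
now [561.1 173.2 256.2] yaw 45.76 t 16.05 j6 0.98
tool shift cm [ 0.12 -0.2   1.62]
[-5.26307565e-04 -7.38288735e-01 -4.79254048e+00] 42.43058688742017
```

View pics/above.png

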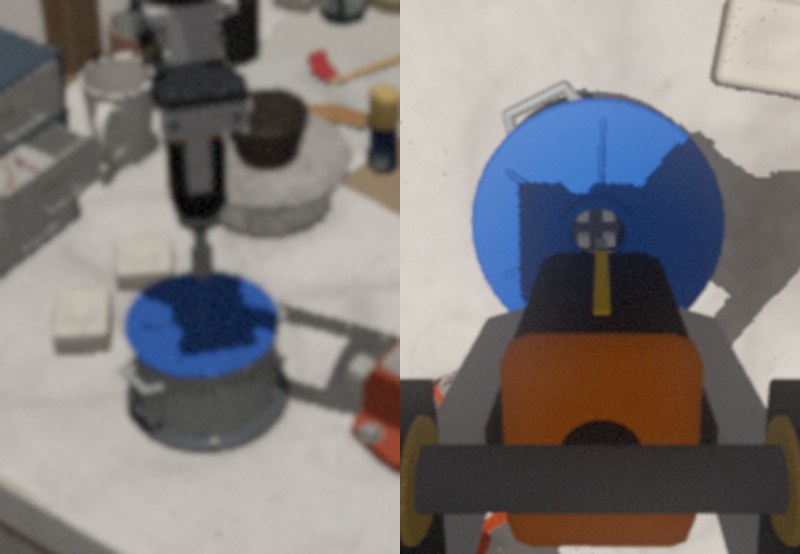

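The cross shows through the neck at (597,228), square with the drive. I'll check the lateral offset numerically.

```bash
python3 - <<'E'
from h import *
p=back('wrist',(251.5,177.3),85);print(p)
shift((p[0],p[1],240))
# cap centre column -> drive axis y offset in tool
E
```

```text
[560.06375223 174.66511482  85.        ]
now [561.2 173.7 256.6] yaw 45.85 t 16.15 j6 0.97
tool shift cm [-0.   -0.15  1.66]
```

Emit:
play_rows --series '[[[0.05, -0.15, 1.5], [0, 0, 0], 3.4], [[0, 0, 1.5], [0, 0, 0], 3.4], [[0, 0, 1.5], [0, 0, 0], 3.4], [[0, 0, 1.1], [0, 0, 0], 3.4], [[0, 0, 0], [0, 0, 0], 3.4], [[0, 0, 0], [0, 0, 0], 3.4]]' --squeeze 60

```text
clock: 16.9
position: [560.7, 175.7, 201.5]
orientation: [0.921, 0.391, 0.001, 0.0]
force: [0.4, -0.0, -3.5]
opening: 41.9
finger_force: 60.0
```

Emit:
play_rows --series '[[[0, 0, 0.4], [0, 0, 0], 3.4], [[0, 0, 0.4], [0, 0, 0], 3.4], [[0, 0, 0.3], [0, 0, 0], 3.4], [[0, 0, 0], [0, 0, 0], 3.4], [[0, 0, 0], [0, 0, 0], 3.4]]'

```text
clock: 17.52
position: [560.5, 175.7, 190.0]
orientation: [0.921, 0.391, 0.0, 0.0]
force: [-0.0, 0.2, -3.9]
opening: 41.5
finger_force: 60.0
```

There's no contact force 6 mm below the mouth, so the splines have meshed. Continuing.

Emit:
play_rows --series '[[[0, 0, 0.3], [0, 0, 0], 3.4], [[0, 0, 0.3], [0, 0, 0], 3.4], [[0, 0, 0.2], [0, 0, 0], 3.4], [[0, 0, 0], [0, 0, 0], 3.4], [[0, 0, 0], [0, 0, 0], 3.4]]'

```text
clock: 18.15
position: [560.6, 175.8, 182.7]
orientation: [0.921, 0.391, 0.0, 0.0]
force: [0.4, -0.0, 0.0]
opening: 42.1
finger_force: 60.0
```

Emit:
play_rows --series '[[[0, 0, 0.25], [0, 0, 0], 3.4], [[0, 0, 0.25], [0, 0, 0], 3.4], [[0, 0, 0.25], [0, 0, 0], 3.4], [[0, 0, 0.05], [0, 0, 0], 3.4], [[0, 0, 0], [0, 0, 0], 3.4], [[0, 0, 0], [0, 0, 0], 3.4]]'

```text
clock: 18.9
position: [560.9, 176.0, 175.7]
orientation: [0.921, 0.391, 0.001, 0.0]
force: [-2.3, 0.2, 7.0]
opening: 42.4
finger_force: 60.0
```

```bash
python3 - <<'E'
from h import *
shift((560,175.4,175));s=manip.read_state();print(s['force'],s['ft_torque'],s['opening'])
a=shot('scene');b=shot('wrist')
x=cv2.resize(a[130:310,140:270],(400,554),interpolation=cv2.INTER_CUBIC);y=cv2.resize(b[60:345,150:356],(400,554),interpolation=cv2.INTER_CUBIC)
cv2.imwrite('pics/end.png',np.hstack([x,y])[:,:,::-1])
E
```

```text
now [560.9 176.  175.7] yaw 45.99 t 18.9 j6 0.98
tool shift cm [-0.1  -0.02  0.07]
[-2.33941999  0.16379602  7.04782046] [ 0.16311136  0.54734531 -0.0087649 ] 42.41644547728858
```

I have viewed 11 pictures, one more than the limit of 10, so I'll check the cover numerically without viewing another.

```bash
python3 - <<'E'
from h import *
from scipy.optimize import least_squares
c=cal('wrist');a=shot('wrist')
m=cv2.inRange(cv2.cvtColor(a,cv2.COLOR_RGB2HSV),(103,130,30),(130,255,255))
pts=[]
for u in range(0,512,2):
    v=np.where(m[:,u])[0]
    if len(v)>5: pts.append((u,v[0]))
P=np.array([back('wrist',p,94,c) for p in pts])
for x0 in((560,175,71),):
  f=least_squares(lambda q:np.hypot(P[:,0]-q[0],P[:,1]-q[1])-q[2],x0,loss='soft_l1');print(len(pts),f.x,np.median(abs(f.fun)))
s=manip.read_state();print(s['clock'],s['position'],s['force'])
E
```

```text
82 [562.22035015 176.85266096  68.56569069] 0.17913307360178976
19.05 [560.87817178 176.01057158 175.76700653] [-1.49195947  0.34541588  6.90147128]
```

```bash
python3 -c "
from station import manip
print(manip.hand_in())"
```

```text
the job is handed in; nothing more can be done
None
```

The job is handed in at about 19 s of the 61 s: by the measurements, the cover is seated and released, and the drive is meshed, fully home and held upright pressed about 8 mm into its 10 mm spring travel; I viewed 11 pictures, one over the limit of 10.

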